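# Clear the plaster bench and start the extraction

### The arm

A 6-joint arm with a two-finger parallel gripper is mounted at the origin on the work surface. World frame = base frame: x ahead of the robot, y to its left, z up, the work surface at z = 0. Lengths are in mm, angles in degrees, forces in N, time in s.
With the tool pointing down it reaches from about 325 to 775 mm from the base axis. Payload 9.3 kg.
Tool frame: the origin (TCP) lies on the centre line of the jaws, within the pads' length; the fingertips stand 19 mm ahead of it and the grasp point (between the pads) is the TCP; z points along the fingers, y is the line along which they close (so a half turn about z gives the same grasp; the last joint's range is limited). The gripper opens to 85 mm and grips with 20 to 120 N. Pads are 22 mm wide; open, the fingers measure 114 mm over their backs; the gripper's body (76 mm by 85 mm) begins 54 mm behind the grasp point. The pads swing forward as they close: fully open they stand 13 mm farther back than shut.
Start: joints at [55.141, 14.817, 1.232, 76.415, 0, 81.257], TCP at [242.1, 493.846, 223.379] pointing down, gripper open.
Joint ranges: [-174.27, 174.27], [-52.1, 104.24], [-59.71, 78.15], [-110.17, 111.67], [-87.03, 83.33], [-180, 180]. Speed limits (degrees/s): [127.2, 127.2, 159.86, 180, 180, 180].

### API

Orientations are given as [roll, pitch, yaw] about the fixed x, y, z axes, in that order (R = Rz(yaw) Ry(pitch) Rx(roll)).
In Python, from station import ctrl gives the robot as it stands. Calls block until the motion is done:
- ctrl.move_ptp(position, orientation): joint-space move of the TCP to a pose.
- ctrl.move_linear(position, speed=150, ori=None, force_limit=None): straight line of the TCP; ori=None keeps the orientation; speed is the mean speed in mm/s. With force_limit (N) it stops when the force on the tool has changed by that much, and returns True; else False.
- ctrl.move_joints(angles): joint-space move.
- ctrl.open_gripper() and ctrl.close(): open the fingers fully, or close them until they stop; the grip force is fixed at half the most.
- ctrl.dwell(seconds).
- ctrl.inverse_kinematics(position, orientation): joint angles nearest the present ones, or None.
- ctrl.get_state(): the state.
- ctrl.capture(name): name is "scene" or "top" or "wrist"; returns a dict with "pixels" (400x640x3 uint8, red, green, blue), "mtx" (3x3 intrinsics, pixels), "rvec" (rotation vector, rad) and "tvec" (3), from world to camera coordinates, as OpenCV has them. Camera axes: x right, y down, z forward; pixel columns grow to the right and rows downward; lengths in mm; the calibration is good to about 2 mm. A picture is of the moment at which its call begins. There is no depth.
A pose or a line that the arm cannot do raises ctrl.MotionError and nothing moves.
- ctrl.close_job(): hands the job in; it is judged then, once.
Trained networks look in a picture, given as the dict that the camera call returned (one of the last four; its "shot" number tells which), for a name from the list of things; names that differ only in an ending like _2 or _b are one class to them, and where a whole thing is asked for, a point or a joint stands for the part that bears it (a point fixed in the world has none). Each returns a list of dicts, best first, with "p" (0 to 1); they miss things now and then, are a little off and sometimes report something else, mostly with a low value. They report only what shows in the picture. A call takes as long as a camera call.
- ctrl.find_in(name, picture): "location" ([row, column] as shares, 0 to 1, of the picture: columns of its width, rows of its height, amid what is visible of it).
- ctrl.outline_of(name, picture): "pixels" (400x640 bool, what is visible of it) and "location" ([row, column] as shares, 0 to 1, of the picture: columns of its width, rows of its height, amid what is visible of it).
- ctrl.tip_of(name, picture): "location" ([row, column] as shares, 0 to 1, of the picture: columns of its width, rows of its height: a listed point, or the origin of a listed thing).
The state is a dict: "clock": time; "joint_pos": joint angles; "joint_vel": joint speeds; "tau": joint torques, N m; "position": TCP position; "tcp_rot": TCP orientation; "force": force on the tool from outside, world axes, zero at the start; "wrist_torque": the same for the moment, N m; "opening": finger opening in mm; "finger_force": force on a finger pad.
Only numpy, scipy, OpenCV 4.12 (cv2) and the standard library are available. Lean on these libraries where they do the work, as an engineer would, in place of code of your own. Each camera call takes 0.05 s, during which the arm holds its last target. There are 200 camera calls.

### The job

Clear the modelling bench: hang every foot gauge by its keyhole on a screw of the rack, foot towards you, slid down until the screw sits fully in the narrow slot, and pull the drawer open, put every rasp in it and shut it again. When all that is done, press the green extraction button fully down and let it come back up. Leave the cork block, the ruler and the mug where they are.

Things in the scene. Friction and masses are not known exactly. Their poses are not given: they have to be found in the camera images.
- gauge_a: orange plastic L-shaped foot gauge, 0.22 kg, standing; None from the start if absent. Origin: underside of the upright leaf's middle; y along its width, x through its thickness, z up. Leaf 8 mm thick (x -4 to 4), 90 wide up to z 84, then a tab 44 wide, 8 thick to z 130: pinch it there from above. Foot 60 wide, 8 thick, x -4 to -59. Hangs with its foot to the robot, its +x face to the rack
- gauge_a_seat (a point): point of the orange gauge (x 0, y 0, z 69 mm) where the shank sits in the narrow slot when it hangs. Keyhole through the leaf on its middle line: wide hole 26 x 26 mm from gauge z 24 to 50 (centre z 37), above it the narrow slot, 11 wide, closed at the top at z 72
- gauge_b: blue plastic L-shaped foot gauge, 0.22 kg, standing; None from the start if absent. Origin: underside of the upright leaf's middle; y along its width, x through its thickness, z up. Leaf 8 mm thick (x -4 to 4), 90 wide up to z 84, then a tab 44 wide, 8 thick to z 130: pinch it there from above. Foot 60 wide, 8 thick, x -4 to -59. Hangs with its foot to the robot, its +x face to the rack
- gauge_b_seat (a point): point of the blue gauge (x 0, y 0, z 69 mm) where the shank sits in the narrow slot when it hangs. Keyhole through the leaf on its middle line: wide hole 26 x 26 mm from gauge z 24 to 50 (centre z 37), above it the narrow slot, 11 wide, closed at the top at z 72
- gauge_c: green plastic L-shaped foot gauge, 0.22 kg, standing; None from the start if absent. Origin: underside of the upright leaf's middle; y along its width, x through its thickness, z up. Leaf 8 mm thick (x -4 to 4), 90 wide up to z 84, then a tab 44 wide, 8 thick to z 130: pinch it there from above. Foot 60 wide, 8 thick, x -4 to -59. Hangs with its foot to the robot, its +x face to the rack
- gauge_c_seat (a point): point of the green gauge (x 0, y 0, z 69 mm) where the shank sits in the narrow slot when it hangs. Keyhole through the leaf on its middle line: wide hole 26 x 26 mm from gauge z 24 to 50 (centre z 37), above it the narrow slot, 11 wide, closed at the top at z 72
- rack: fixed rack on two posts: upper plywood bar 370 long (y), 12 thick, z 98 to 130 mm (its top), lower bar z 45 to 65. Origin on the bench under the middle of the bars; x points away from the robot. Front face at x -6; three brass-headed screws stick out of it to -x at y -130, 0, 130, z 115: shank 6 diameter, 13 long; head 18 diameter, 5 thick (x -19 to -24)
- screw0 (a point): middle of the shank of screw 0 (0 at rack y = -130 mm, 1 in the middle, 2 at +130), z = 115, 6.5 mm in front of the bar; a hung gauge's seat point comes to about here
- screw1 (a point): middle of the shank of screw 1 (0 at rack y = -130 mm, 1 in the middle, 2 at +130), z = 115, 6.5 mm in front of the bar; a hung gauge's seat point comes to about here
- screw2 (a point): middle of the shank of screw 2 (0 at rack y = -130 mm, 1 in the middle, 2 at +130), z = 115, 6.5 mm in front of the bar; a hung gauge's seat point comes to about here
- rasp_a: plaster rasp with pale wooden grip, 0.25 kg, 120 long (x), dark steel sole 34 wide and 14 high, grip 100 long, 24 wide from z = 14 to 42. Origin: centre of the underside, x along its length. May be absent (None from the start)
- rasp_b: plaster rasp with red plastic grip, 0.25 kg, 120 long (x), dark steel sole 34 wide and 14 high, grip 100 long, 24 wide from z = 14 to 42. Origin: centre of the underside, x along its length. May be absent (None from the start)
- cab_drawer0 (a joint): opening of the blue-fronted drawer in the low grey cabinet (270 deep, 220 wide, 110 high), m: 0 shut, end stop 0.19; moves along -x of drawer_floor; friction about 1 N
- cab_drawer0_handle (a point): middle of the drawer's steel bar handle, which is 110 long along y, 11 thick, 35 mm in front of the drawer front, about 72 mm above the bench; room above it to pinch it from above. Axes as drawer_floor, moves with the drawer
- drawer_floor (a point): centre of the drawer's inner floor (about 22 mm above the bench), moves with the drawer; x points into the cabinet, y across. Inside 225 long (x -112 to 112 mm), 178 wide; walls about 66 high above the floor. Open by d, the floor is free of the cabinet's top up to x = -118 mm + d
- button (a joint): travel of the green push button, m: 0 up, 0.008 fully down; spring, 1.5 N at first and 5 N fully down; springs back
- button_top (a point): centre of the top of the green button, 32 mm diameter, on a yellow control box (80 x 70, 50 high) standing on the bench; z up. About 74 mm above the bench when up
- sand_block: cork sanding block 50 x 90 x 24, lying in front of the rack, low enough to stay under hung gauges; leave alone. Origin: centre of its underside
- ruler: steel ruler 30 x 200 x 5 lying flat behind the rack; leave alone. Origin: centre of its underside
- cup: white mug, 80 diameter, 90 high; leave alone. Origin: centre of its underside

How it is judged:
By the outcome, as a careful person would: the job done as asked, in the order asked, and still so for the second after the job is handed in, with the robot touching nothing.
Of gauge_a, gauge_b, gauge_c only 2 to 3 are there at a start; the rules pass over those that are not, and their reading is None.
Of rasp_a, rasp_b only 1 to 2 are there at a start; the rules pass over those that are not, and their reading is None.
At some moment in a run one of rasp_a, rasp_b may be knocked a few centimetres aside while the robot is not near it.
It also fails if it takes over 210 s, if anything falls off the work surface, if the arm or the gripper's body presses on something with over 40 N, if the wrist force passes 120 N, or if a joint passes its speed limit or range.

## Working session

There is one attempt and no reset: what is moved stays moved. The work goes in short steps, each a Python script; the robot and the scene stay as the last script left them, time stands still between calls to the robot, and variables do not carry over. Pictures are saved under pics/ and viewed, at most 14 in all, crops included, and the job is handed in when it is done.

```bash
ls; mkdir -p pics
python3 - <<'E'
from station import ctrl
import cv2
for n in ("scene","top"):
    p=ctrl.capture(n); cv2.imwrite(f"pics/{n}0.png",cv2.resize(p["pixels"][:,:,::-1],(800,500)))
    R=cv2.Rodrigues(p["rvec"])[0]; print(n,(-R.T@p["tvec"].reshape(3)).round(),R[2].round(2),p["mtx"][0,0],p.keys())
print(ctrl.get_state())
E
```

```text
pics
scene [1340. -182. 1136.] [-0.57  0.15 -0.81] 464.3751015628656 dict_keys(['pixels', 'mtx', 'rvec', 'tvec', 'shot'])
top [ 347.  -19. 1455.] [ 0.18  0.   -0.98] 467.21070962967923 dict_keys(['pixels', 'mtx', 'rvec', 'tvec', 'shot'])
{'clock': 0.1, 'joint_pos': array([ 5.51441336e+01,  1.48467423e+01,  1.19607810e+00,  7.64153133e+01,
       -1.72322583e-03,  8.12552270e+01]), 'joint_vel': array([-0.00145355, -0.03124824,  0.12525513,  0.03621491,  0.10432976,
       -0.02438656]), 'tau': array([ 3.71168659e-03, -5.56697094e+01,  3.45069659e+01,  1.16816402e-02,
       -1.57777090e-04,  3.39034784e-05]), 'position': array([241.94529868, 493.6526105 , 222.84769525]), 'tcp_rot': array([-1.79934528e+02, -8.32756505e-03,  1.53888903e+02]), 'force': array([ 0.24843781, -0.77005067,  0.60381304]), 'wrist_torque': array([-0.01047577, -0.02522368, -0.05476288]), 'finger_force': 0.0, 'opening': 85.34176784407666}
```

View pics/scene0.png

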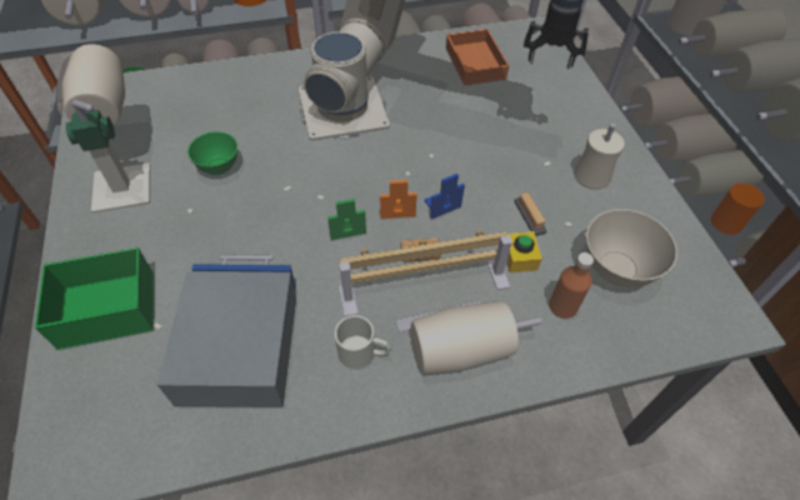

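View pics/top0.png

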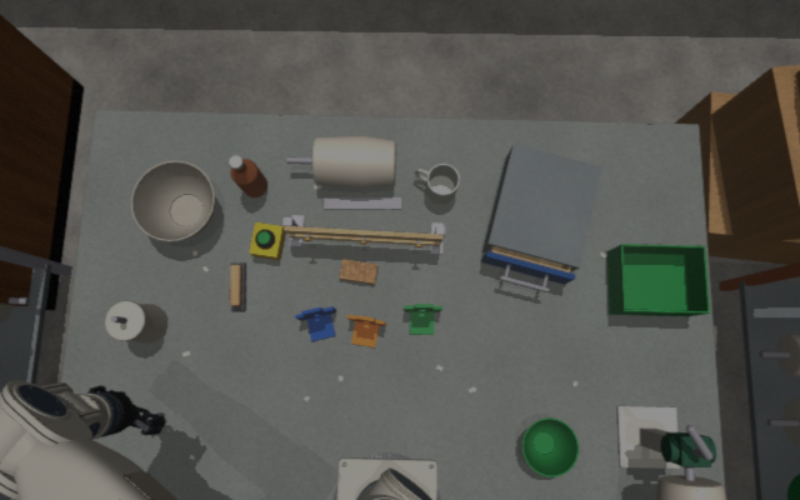

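```bash
cat > h.py <<'E'
from station import ctrl
import numpy as np, cv2
from scipy.spatial.transform import Rotation as Ro
def save(p,n): cv2.imwrite(f"pics/{n}.png",cv2.resize(p["pixels"][:,:,::-1],(800,500),interpolation=cv2.INTER_CUBIC))
def cam(p):
    R=cv2.Rodrigues(np.array(p["rvec"],float))[0]; return R,-R.T@np.array(p["tvec"],float).reshape(3)
def ray(p,loc):  # loc = [row,col] shares
    R,c=cam(p); d=R.T@np.linalg.solve(p["mtx"],[loc[1]*640,loc[0]*400,1]); return c,d/np.linalg.norm(d)
def onz(p,loc,z): c,d=ray(p,loc); return c+d*(z-c[2])/d[2]
def tri(obs):   # [(pic,loc),...] -> point, worst ray miss
    A=np.zeros((3,3)); b=np.zeros(3); rs=[ray(*o) for o in obs]
    for c,d in rs: P=np.eye(3)-np.outer(d,d); A+=P; b+=P@c
    x=np.linalg.solve(A,b); return x,max(np.linalg.norm(np.cross(x-c,d)) for c,d in rs)
def proj(p,X):
    q=cv2.projectPoints(np.array(X,float).reshape(-1,3),np.array(p["rvec"],float),np.array(p["tvec"],float),p["mtx"],None)[0]
    return q.reshape(-1,2)
E
python3 - <<'E'
from h import *
np.set_printoptions(precision=1,suppress=True)
s,t,w=[ctrl.capture(n) for n in("scene","top","wrist")]
for n,z in dict(gauge_a=0,gauge_a_seat=69,rack=0,screw0=115,screw1=115,rasp_a=0,cab_drawer0_handle=72,drawer_floor=22,button_top=74,sand_block=0,ruler=0,cup=0).items():
    S=[d for d in ctrl.tip_of(n,s) if d["p"]>.2]; T=[d for d in ctrl.tip_of(n,t) if d["p"]>.2]
    print(n)
    for q,L in((s,S),(t,T)):
        for d in L: print("   ",round(d["p"],2),onz(q,d["location"],z)[:2],end="")
        print()
R,c=cam(w); st=ctrl.get_state(); Rt=Ro.from_euler("xyz",st["tcp_rot"],degrees=True).as_matrix()
print("cam in tcp",Rt.T@(c-st["position"]),"\n",Rt.T@R.T, w["mtx"])
E
```

```text
gauge_a
    0.84 [456.  174.2]    0.72 [424.5  69.1]    0.56 [480.  -76.3]
    0.89 [463.4 -72.3]    0.87 [456.3 179.4]    0.57 [447.7  56.3]
gauge_a_seat
    0.81 [440.7  59.2]
    0.57 [443.5  53.5]    0.38 [627.   78.1]
rack
    0.69 [627.3  65.8]
    0.95 [644.4  75.3]
screw0
    0.82 [628.5 198.6]    0.73 [623.3  66. ]    0.63 [622.2 -59.2]    0.44 [806.8  57.3]
    0.86 [633.1 198.8]    0.69 [616.1  84.1]    0.58 [620.4 -58. ]
screw1
    0.82 [628.5 198.6]    0.73 [623.3  66. ]    0.63 [622.2 -59.2]    0.44 [806.8  57.3]
    0.86 [633.1 198.8]    0.69 [616.1  84.1]    0.58 [620.4 -58. ]
rasp_a
    0.62 [516.1 372.6]
    0.64 [514.4 380.2]
cab_drawer0_handle
    0.74 [ 542.1 -321.5]
    0.94 [ 524.9 -308.6]
drawer_floor
    0.32 [399.4 206.5]

button_top
    0.6 [625.  322.3]
    0.57 [629.4 318.6]    0.49 [460.3 -68.2]    0.24 [441.7  52.4]
sand_block
    0.65 [545.3  90.7]
    0.63 [560.3  92. ]
ruler
    0.76 [736.1  83.6]    0.38 [521.8 377.3]
    0.72 [646.3 -70.9]    0.56 [735.7  77.2]
cup
    0.75 [ 780.2 -114.2]
    0.81 [ 787.5 -114.3]
cam in tcp [  83.1    1.3 -150.3] 
 [[-0.  -0.9 -0.3]
 [ 1.  -0.  -0. ]
 [ 0.  -0.3  0.9]] [[294.8   0.  313.9]
 [  0.  294.8 196.7]
 [  0.    0.    1. ]]
```

```bash
cat >> h.py <<'E'
np.set_printoptions(precision=1,suppress=True)
def dets(n,p,pm=.3,f=None): return [d["location"] for d in (f or ctrl.tip_of)(n,p) if d["p"]>pm]
def match(n,p1,p2,zr,pm=.2):  # all consistent pairs
    out=[]
    for a in dets(n,p1,pm):
        for b in dets(n,p2,pm):
            X,e=tri([(p1,a),(p2,b)])
            if e<8 and zr[0]<X[2]<zr[1]: out.append((X.round(1),round(e,1)))
    return out
E
python3 - <<'E'
from h import *
ctrl.move_ptp([430,20,260],[180,0,180]); a=ctrl.capture("wrist")
save(a,"w1")
ctrl.move_ptp([430,150,260],[180,0,180]); b=ctrl.capture("wrist"); save(b,"w2")
for n,z in dict(gauge_a=(-15,15),gauge_a_seat=(50,90),rack=(-20,20),screw0=(100,130),button_top=(60,90),rasp_a=(-20,20),sand_block=(-20,20)).items():
    print(n,match(n,a,b,z))
for n in("rasp_a","rasp_b"): print(n,[(round(d["p"],2),d["location"]) for d in ctrl.find_in(n,b)])
print(ctrl.get_state()["position"],ctrl.get_state()["clock"])
E
```

```text
gauge_a [(array([439.6,  60.6,  -2.9]), np.float64(0.7)), (array([466.9, -72.7,   6.6]), np.float64(1.5)), (array([455.2, 181.7,  -2.8]), np.float64(3.0))]
gauge_a_seat [(array([442.2,  59. ,  61.4]), np.float64(0.5))]
rack []
screw0 [(array([632.4,  70.9, 106.9]), np.float64(1.1)), (array([619.2, -56.4, 120.5]), np.float64(0.1))]
button_top []
rasp_a [(array([516.9, 383.8,  -3.4]), np.float64(2.8))]
sand_block [(array([555. ,  91.1,  10.1]), np.float64(1.0))]
rasp_a [(0.87, [0.541, 0.745])]
rasp_b [(0.87, [0.541, 0.745])]
[430. 150. 260.] 4.9833
```

View pics/w1.png

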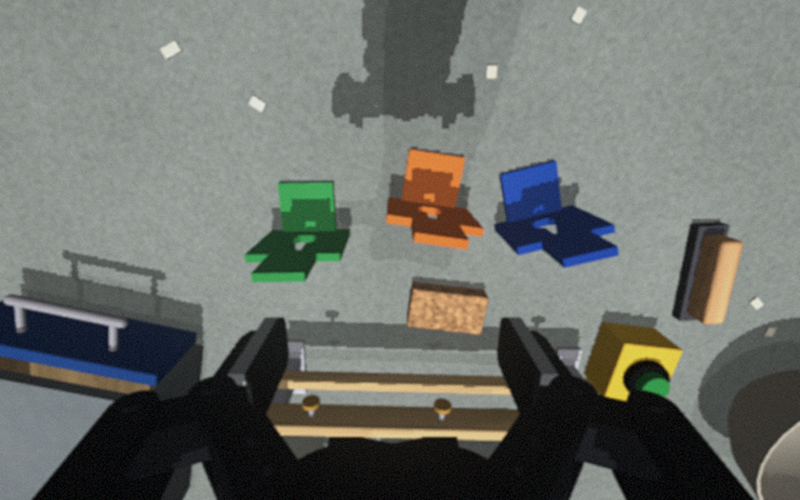

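Run:
```python
from h import *
import pickle
V={}
for k,q in dict(v1=(540,-30,290),v2=(540,160,290),g1=(430,0,280),g2=(430,130,280)).items():
    ctrl.move_ptp(list(q),[180,0,180]); ctrl.dwell(.2); p=ctrl.capture("wrist"); V[k]=p; save(p,k)
    V[k+"s"]={n:[(d["p"],d["location"]) for d in ctrl.tip_of(n,p)] for n in("screw0","gauge_a","rack","button_top","cab_drawer0_handle","rasp_a")}
pickle.dump(V,open("V.pkl","wb"))
print(ctrl.get_state()["clock"])
for k in("v1","v2"):
  for n in("screw0","button_top"): print(k,n,[(round(p,2),(np.array(l)*[500,800]).round(),onz(V[k],l,115 if n=="screw0" else 74)[:2]) for p,l in V[k+"s"][n]])
```

```text
10.2083
v1 screw0 [(0.88, array([296., 360.]), array([618.5, -58.2])), (0.77, array([303., 494.]), array([626.4,  73.5])), (0.76, array([304., 627.]), array([627.1, 204.7]))]
v1 button_top [(0.61, array([286., 704.]), array([627.2, 313.1]))]
v2 screw0 [(0.79, array([298., 168.]), array([621.5, -60.5])), (0.62, array([301., 301.]), array([625.1,  70.3])), (0.62, array([306., 433.]), array([630.5, 200. ]))]
v2 button_top [(0.74, array([362., 195.]), array([725.3, -72.8])), (0.55, array([288., 534.]), array([630.6, 314.1]))]
```

View pics/v2.png

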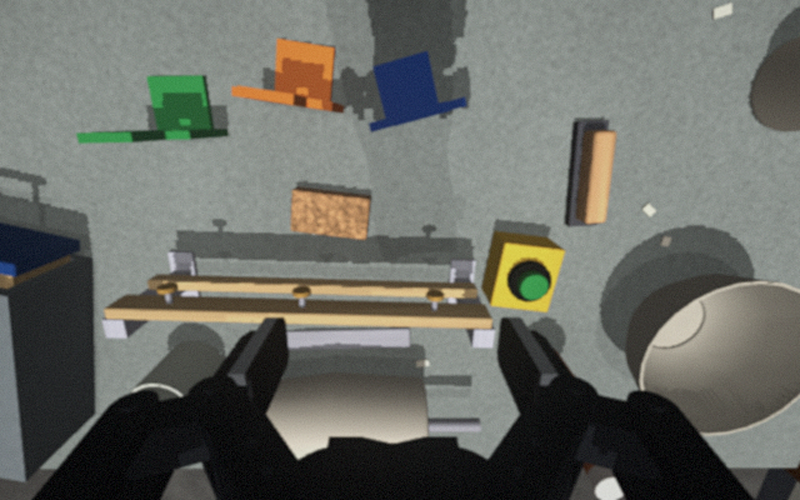

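```bash
cat > fit.py <<'E'
from h import *
from scipy.optimize import minimize, least_squares
def box(x0,x1,y0,y1,z0,z1): return np.array([[x,y,z] for x in(x0,x1) for y in(y0,y1) for z in(z0,z1)],float)
GAUGE=[box(-4,4,-45,45,0,84),box(-4,4,-22,22,84,130),box(-59,-4,-30,30,0,8)]
def place(B,q): c,s=np.cos(np.radians(q[2])),np.sin(np.radians(q[2])); return B@np.array([[c,s,0],[-s,c,0],[0,0,1]])+[q[0],q[1],q[3] if len(q)>3 else 0]
def sil(p,boxes,q,k=4):
    m=np.zeros((400*k,640*k),np.uint8)
    for B in boxes:
        h=cv2.convexHull((proj(p,place(B,q))*k).astype(np.float32)); cv2.fillConvexPoly(m,h.round().astype(np.int32),255)
    return cv2.resize(m,(640,400),interpolation=cv2.INTER_AREA)/255.
def mask(p,col):
    h=cv2.cvtColor(p["pixels"],cv2.COLOR_RGB2HSV).astype(int); H,S,V=h[...,0],h[...,1],h[...,2]
    lo,hi,s={"orange":(4,14,170),"blue":(108,125,130),"green":(55,75,110),"wood":(8,20,80)}[col]
    return ((H>=lo)&(H<=hi)&(S>s)&(V>25)).astype(float)
def fitq(views,col,boxes,q0,R=45):
    cost=0; W=[]
    for p in views:
        u=np.concatenate([proj(p,place(B,q0)) for B in boxes]); w=np.zeros((400,640))
        a,b=np.clip(u.min(0)-12,0,None).astype(int),(u.max(0)+12).astype(int); w[a[1]:b[1],a[0]:b[0]]=1
        W.append((p,mask(p,col)*w))
    f=lambda q:sum(np.abs(sil(p,boxes,q)-m).sum() for p,m in W)/sum(m.sum() for _,m in W)
    best=min((minimize(f,[q0[0],q0[1],y],method="Nelder-Mead",options=dict(initial_simplex=[[q0[0],q0[1],y],[q0[0]+8,q0[1],y],[q0[0],q0[1]+8,y],[q0[0],q0[1],y+8]],maxiter=80)) for y in(q0[2]-10,q0[2]+5)),key=lambda r:r.fun)
    return best.x,best.fun
E
python3 - <<'E'
from fit import *
import pickle
V=pickle.load(open("V.pkl","rb"))
for col,q in dict(orange=(440,60,0),blue=(455,180,10),green=(467,-73,0)).items():
    for vs in(("g1",),("g2",),("g1","g2")): print(col,vs,*fitq([V[v] for v in vs],col,GAUGE,q))
# rack from screws
obs=[]
for k in("v1","v2"):
    L=sorted([l for p,l in V[k+"s"]["screw0"] if p>.4],key=lambda l:l[1]); obs+=[(V[k],i,np.array(l)[::-1]*[640,400]) for i,l in enumerate(L)]
def res(q): return np.concatenate([proj(p,place(np.array([[-12.5,130*(i-1),115.]]),[q[0],q[1],q[2],q[3]]))[0]-u for p,i,u in obs])
r=least_squares(res,[640,70,0,0]); print("rack",r.x,r.fun)
for n,z in(("button_top",74),("cab_drawer0_handle",72),("rasp_a",0)):
  for k in("v1","v2","g1","g2"): print(n,k,[(round(p,2),onz(V[k],l,z)[:2]) for p,l in V[k+"s"][n]])
E
```

```text
orange ('g1',) [438.2  60.4 -10.6] 0.3260078797874289
orange ('g2',) [437.9  62.1  -6. ] 0.6814850677353703
orange ('g1', 'g2') [437.5  61.3  -8.5] 0.5010568854250427
blue ('g1',) [452.2 182.5  11.9] 0.12043952551899463
blue ('g2',) [451.9 182.4  14. ] 0.17248165974697185
blue ('g1', 'g2') [452.2 182.3  13. ] 0.14629518427424107
green ('g1',) [469.7 -72.2   2.6] 0.20586854460093895
green ('g2',) [469.8 -72.5   3.9] 0.23564093988827367
green ('g1', 'g2') [470.1 -72.6   3. ] 0.2220168957885221
rack [635.3  71.2  -1.9   3.9] [-0.3  1.5 -0.4 -1.1 -0.6  1.5 -0.5 -0.8  0.2 -0.2  1.7 -0.9]
button_top v1 [(0.61, array([627.2, 313.1]))]
button_top v2 [(0.74, array([725.3, -72.8])), (0.55, array([630.6, 314.1]))]
button_top g1 [(0.86, array([627.6, 313.1]))]
button_top g2 []
cab_drawer0_handle v1 [(0.75, array([ 527.3, -315.6]))]
cab_drawer0_handle v2 [(0.39, array([649. , 200.9]))]
cab_drawer0_handle g1 [(0.71, array([ 533.4, -312.7]))]
cab_drawer0_handle g2 []
rasp_a v1 [(0.89, array([513. , 380.2])), (0.19, array([734.2,  78. ]))]
rasp_a v2 [(0.95, array([517. , 385.3])), (0.47, array([737. ,  82.8]))]
rasp_a g1 [(0.98, array([515.5, 386.2])), (0.5, array([563.1,  87.5]))]
rasp_a g2 [(0.71, array([523.3, 386.9]))]
```

Run:
```python
from fit import *
import pickle
V={};obs=[];crops=[]
for y in(200,70,-58):
    ctrl.move_ptp([545,y,210],[180,0,180]); ctrl.dwell(.2); p=ctrl.capture("wrist"); V[y]=p
    L=[(d["p"],d["location"]) for d in ctrl.tip_of("screw0",p) if d["p"]>.3]
    for pr,l in L:
        w=onz(p,l,115); i=round((w[1]-71)/130)+1; print(y,round(pr,2),w[:2],i); 
        if abs(w[1]-71-130*(i-1))<12 and abs(w[0]-624)<15: obs.append((p,i,np.array(l)[::-1]*[640,400]))
    u=proj(p,[[622,y,115]])[0].astype(int); c=p["pixels"][u[1]-20:u[1]+20,u[0]-30:u[0]+30,::-1]; crops.append(cv2.resize(c,None,fx=6,fy=6,interpolation=cv2.INTER_NEAREST)); print("crop origin",u-[30,20])
cv2.imwrite("pics/crops.png",np.vstack(crops)); pickle.dump((V,obs),open("S.pkl","wb"))
def res(q): return np.concatenate([proj(p,place(np.array([[-12.5,130*(i-1),115.]]),q))[0]-u for p,i,u in obs])
r=least_squares(res,[640,70,0,0],loss="soft_l1"); print("rack",r.x,res(r.x))
```

```text
200 0.91 [626.7 201.2] 2
200 0.87 [620.8 -60.1] 0
200 0.42 [442.1  82.5] 1
crop origin [282 251]
70 0.91 [626.5  74. ] 1
70 0.85 [618.4 -57.4] 0
70 0.74 [628.3 198.5] 2
crop origin [281 251]
-58 0.87 [626.2  72.3] 1
-58 0.65 [624.6 -57.2] 0
-58 0.59 [631.7 202.5] 2
crop origin [281 251]
rack [637.7  71.3  -1.9   0.5] [ 0.4  2.7  1.6  0.4 -2.4 -0.9 -0.7  2.6  3.3  1.3 -0.2 -0.6 -1.  -3.
  0.2 -1.7]
```

View pics/crops.png

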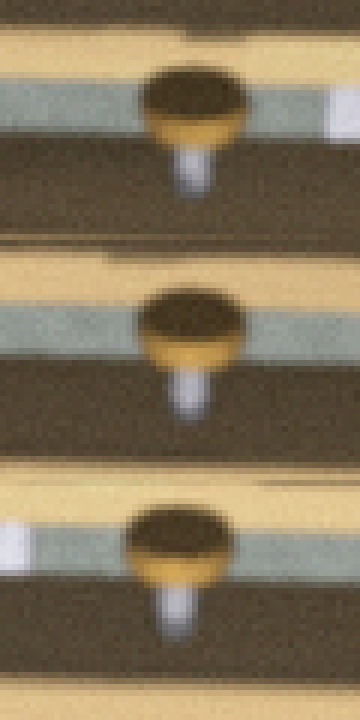

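Run:
```python
from fit import *
import pickle
V,_=pickle.load(open("S.pkl","rb"))
obs=[(200,2,282+196/6-.5,251+94/6-.5),(70,1,281+191/6-.5,251+77/6-.5),(-58,0,281+180/6-.5,251+54/6-.5)]
f=lambda q:np.concatenate([proj(V[y],place(np.array([[-24,130*(i-1),115.]]),[*q,0]))[0]-[u,v] for y,i,u,v in obs])
r=least_squares(f,[638,71,-2]); print(r.x,r.fun)
for i in range(3): print(place(np.array([[-12.5,130*(i-1),115.]]),r.x)[0])
```

```text
[636.5  70.4  -1.8] [-0.1  0.   0.2 -0.1 -0.1  0. ]
[620.  -59.1 115. ]
[624.   70.8 115. ]
[628.  200.8 115. ]
```

```bash
cat >> fit.py <<'E'
def wrap(a): return (a+180)%360-180
GZ=113
def grab(q):
    o=[180,0,wrap(180+q[2])]
    ctrl.move_ptp([q[0],q[1],235],o); ctrl.open_gripper()
    ctrl.move_linear([q[0],q[1],GZ],speed=120); ctrl.close(); ctrl.dwell(.2)
    s=ctrl.get_state(); print("grip",s["opening"],s["finger_force"],s["position"],s["clock"])
    ctrl.move_linear([q[0],q[1],235],speed=150); return s["opening"]
E
python3 - <<'E'
from fit import *
import pickle
q=[452.1,182.3,13]
grab(q); ctrl.move_ptp([480,182,235],[180,0,178.2]); ctrl.dwell(.3)
p=ctrl.capture("wrist"); save(p,"hold1"); s=ctrl.get_state(); print(s["position"],s["tcp_rot"],s["opening"])
pickle.dump(p,open("hold.pkl","wb"))
z=235-GZ
B=[b+[0,0,z] for b in GAUGE]
print(fitq([p],"blue",B,(480,182,-1.8)))
E
```

```text
grip 40.84612318317652 59.74500493844971 [452.8 182.2 113.8] 16.0333
[479.6 182.1 235.1] [180.    0.  178.3] 40.773462806459555
(array([479.5, 183.4,   0.8]), np.float64(0.11819055547659174))
```

View pics/hold1.png

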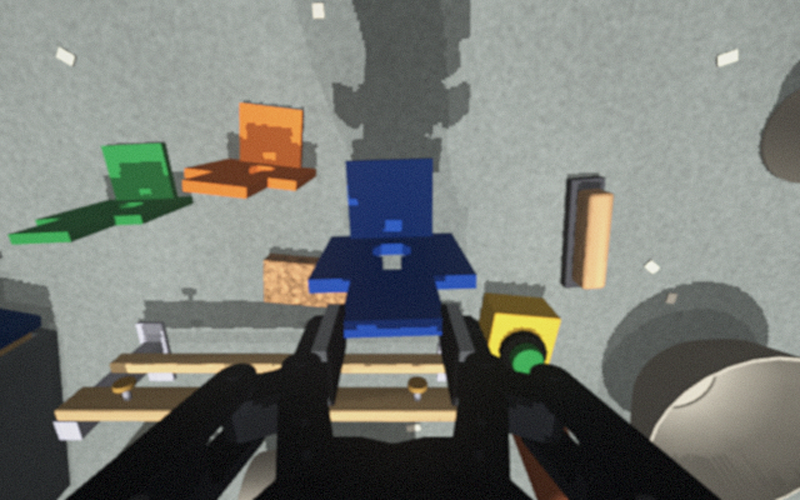

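```bash
cat >> fit.py <<'E'
RK=[636.5,70.4-1.3,-1.8]
GO=113.6   # TCP height above gauge origin in the grip
def rk(x,y,z): return place(np.array([[x,y,z]],float),RK)[0]
def st(t):
    s=ctrl.get_state(); print(t,s["position"],"F",s["force"],"T",s["wrist_torque"].round(2),"op",round(s["opening"],1),"t",round(s["clock"],1))
def approach(i):
    y=130*(i-1); o=[180,0,wrap(180+RK[2])]
    ctrl.move_ptp(rk(-75,y,235),o); ctrl.move_linear(rk(-75,y,78+GO),speed=80); ctrl.dwell(.2); st("pre")
    h=ctrl.move_linear(rk(-12.5,y,78+GO),speed=35,force_limit=6); ctrl.dwell(.2); st(f"in hit={h}")
def lower(i,x=-12.5):
    h=ctrl.move_linear(rk(x,130*(i-1),44.5+GO),speed=20,force_limit=8); ctrl.dwell(.2); st(f"down hit={h}")
E
python3 - <<'E'
from fit import *
approach(2)
p=ctrl.capture("scene"); u=proj(p,[rk(0,130,115)])[0].astype(int)
cv2.imwrite("pics/in2.png",cv2.resize(p["pixels"][u[1]-40:u[1]+40,u[0]-60:u[0]+60,::-1],(720,480),interpolation=cv2.INTER_CUBIC))
E
```

```text
pre [565.9 201.4 192.2] F [-0.7  0.6 -3.5] T [-0. -0. -0.] op 40.7 t 19.0
in hit=False [628.  199.4 191.6] F [-1.  -0.1 -1.6] T [-0.  0. -0.] op 40.7 t 21.2
```

Run:
```python
from fit import *
lower(2)
w=ctrl.capture("wrist"); save(w,"low2")
```

```text
down hit=True [628.6 199.4 159.4] F [-0.2  0.4  5.3] T [-0.1  0.1  0. ] op 40.8 t 23.0
```

View pics/low2.png

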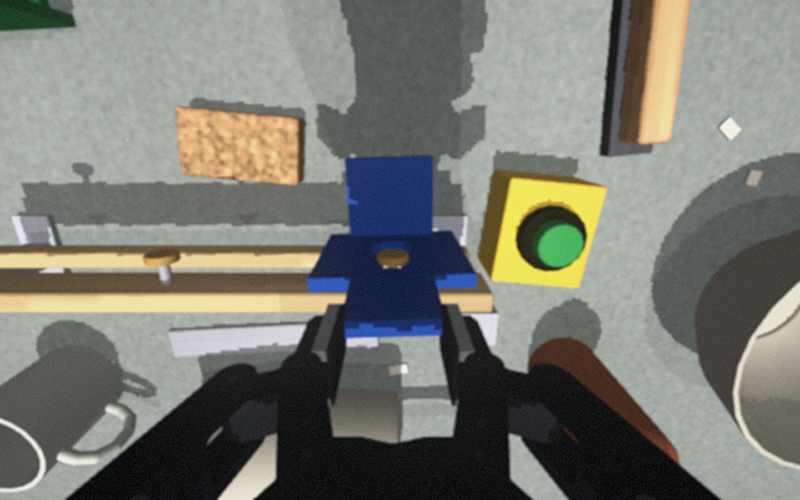

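```bash
cat >> fit.py <<'E'
def letgo():
    ctrl.open_gripper(); ctrl.dwell(.2); p=ctrl.get_state()["position"]; ctrl.move_linear([p[0],p[1],240],speed=120)
E
python3 - <<'E'
from fit import *
letgo()
grab([438,60.5,-9]); approach(1); lower(1)
E
```

```text
grip 40.618774064188784 59.686601758003235 [438.6  60.2 113.8] 27.6
pre [561.8  71.4 192.2] F [ 0.8  0.5 -2.9] T [-0.  0.  0.] op 40.7 t 30.0
in hit=False [623.9  69.5 191.7] F [ 0.6  0.5 -1.3] T [ 0.  -0.1  0. ] op 40.8 t 32.2
down hit=True [624.5  69.5 159.2] F [-0.  -0.1  5.7] T [ 0.   0.1 -0. ] op 40.4 t 34.0
```

Run:
```python
from fit import *
letgo()
grab([470,-72.6,3]); approach(0); lower(0)
```

```text
grip 41.11860314187281 59.76903481408954 [470.6 -73.  113.8] 38.4333
pre [557.7 -58.5 192.2] F [ 0.1  0.2 -2.2] T [-0.1 -0.  -0. ] op 41.1 t 40.7
in hit=False [619.9 -60.4 191.6] F [ 0.5 -0.5 -2.7] T [-0. -0. -0.] op 40.9 t 42.9
down hit=True [620.4 -60.5 159.1] F [0.4 0.7 6.1] T [ 0.   0.1 -0. ] op 40.5 t 44.7
```

Run:
```python
from fit import *
import pickle
letgo()
ctrl.move_ptp([500,60,280],[180,0,180]); ctrl.dwell(.2); p=ctrl.capture("wrist"); save(p,"hung")
D={}
for k,q in dict(d1=(455,-270,250),d2=(455,-340,250)).items():
    ctrl.move_ptp(list(q),[180,0,169]); ctrl.dwell(.2); p=ctrl.capture("wrist"); D[k]=p
    print(k,[(round(d["p"],2),onz(p,d["location"],72)[:2]) for d in ctrl.tip_of("cab_drawer0_handle",p)])
print(match("cab_drawer0_handle",D["d1"],D["d2"],(50,95)))
save(D["d1"],"d1"); pickle.dump(D,open("D.pkl","wb")); print(ctrl.get_state()["clock"])
```

```text
d1 [(0.8, array([ 528.5, -311.2]))]
d2 [(0.43, array([652.8, -21.6]))]
[]
49.575
```

View pics/hung.png

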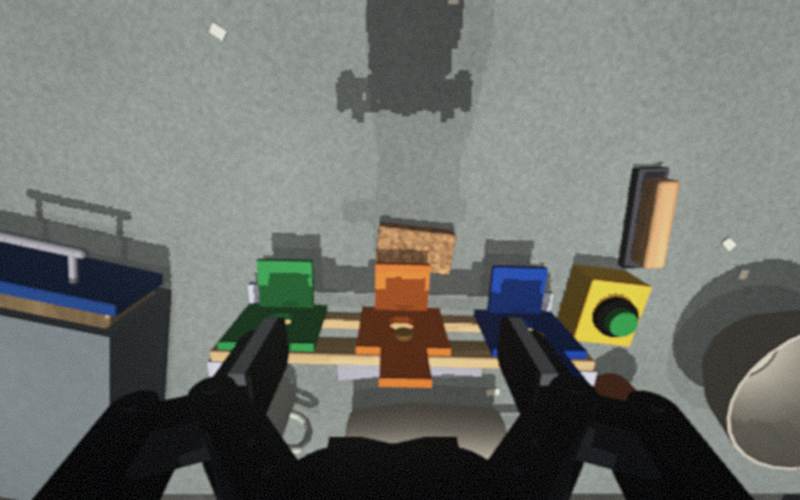

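View pics/d1.png

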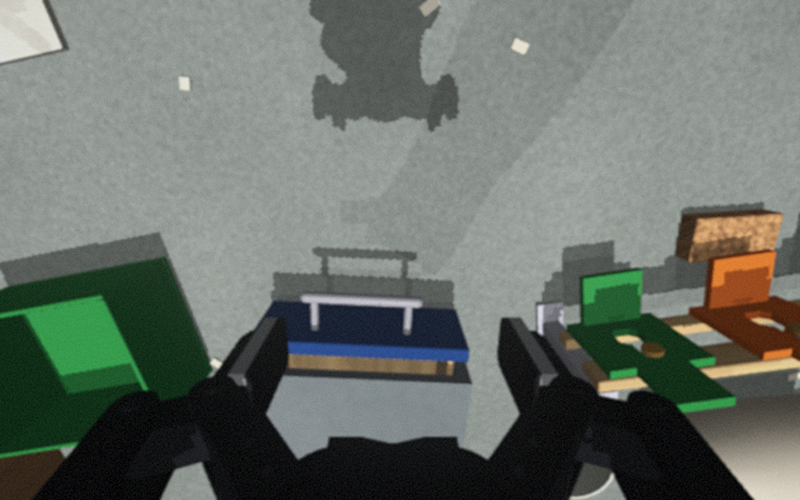

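```bash
cat >> fit.py <<'E'
def hends(p,c0):
    """ends of the bright bar nearest pixel c0"""
    hsv=cv2.cvtColor(p["pixels"],cv2.COLOR_RGB2HSV); m=((hsv[...,2]>140)&(hsv[...,1]<60)).astype(np.uint8)
    n,l,s,c=cv2.connectedComponentsWithStats(m); ok=[i for i in range(1,n) if 60<s[i,4]<3000]
    i=min(ok,key=lambda i:np.hypot(*(c[i]-c0))); v,u=np.nonzero(l==i); 
    a=u<=u.min()+2; b=u>=u.max()-2; print("comp",s[i],c[i].round()); return [np.array([v[a].mean()+.0,u.min()])/[400,640],np.array([v[b].mean(),u.max()+1])/[400,640]]
E
python3 - <<'E'
from fit import *
import pickle
D=pickle.load(open("D.pkl","rb")); E=[]
for k in("d1","d2"):
    e=hends(D[k],proj(D[k],[[528.5,-312,72]])[0]); E.append(e); print(k,[onz(D[k],x,72)[:2] for x in e])
X=[tri([(D["d1"],E[0][j]),(D["d2"],E[1][j])]) for j in(0,1)]; print(X)
d=X[1][0]-X[0][0]; print("len",np.linalg.norm(d),"yaw",np.degrees(np.arctan2(-d[0],d[1])))
E
```

```text
comp [241 236  96  28 734] [288. 243.]
d1 [array([ 520. , -371.9]), array([ 548.3, -256.3])]
comp [297 226  97  29 729] [345. 234.]
d2 [array([ 520.4, -371.5]), array([ 548.5, -255.6])]
[(array([ 519.1, -371.1,   74.5]), np.float64(0.1632442912136552)), (array([ 546.5, -256.3,   75.6]), np.float64(0.07990609556026868))]
len 118.01805246426365 yaw -13.446464690542966
```

```bash
cat >> fit.py <<'E'
HD=[533.3,-313.7,-12.5]
def hd(x,y,z): return place(np.array([[x,y,z]],float),HD)[0]
HO=[180,0,HD[2]+90]
E
python3 - <<'E'
from fit import *
ctrl.move_ptp(hd(-31,0,180),HO)
h=ctrl.move_linear(hd(-31,0,70),speed=80,force_limit=8); st(f"down {h}")
if not h:
    ctrl.close(); ctrl.dwell(.2); st("closed")
    h=ctrl.move_linear(hd(-120,0,70),speed=70,force_limit=20); st(f"half {h}")
    h=ctrl.move_linear(hd(-188,0,70),speed=50,force_limit=20); st(f"open {h}")
E
```

```text
down False [ 503.3 -307.2   70.5] F [-0.1  0.9  0.6] T [ 0.  0. -0.] op 85.6 t 52.6
closed [ 503.1 -307.    70. ] F [ 0.6 -0.1  0.5] T [-0. -0. -0.] op 0.1 t 53.6
half False [ 416.5 -287.9   70. ] F [-0.7 -0.3 -0.2] T [ 0. -0.  0.] op -0.1 t 55.0
open False [ 350.  -273.1   70. ] F [ 0.3  0.5 -0.7] T [-0.  0.  0.] op -0.1 t 56.5
```

Run:
```python
from fit import *
import pickle
ctrl.open_gripper(); p=ctrl.get_state()["position"]; ctrl.move_linear([p[0],p[1],250],speed=150)
D={}
for k,q in dict(d1=(420,-290,240),d2=(420,-340,240)).items():
    ctrl.move_ptp(list(q),[180,0,169]); ctrl.dwell(.2); D[k]=ctrl.capture("wrist")
save(D["d1"],"d3"); E=[]
pickle.dump(D,open("D2.pkl","wb"))
```

```text
(no output)
```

View pics/d3.png

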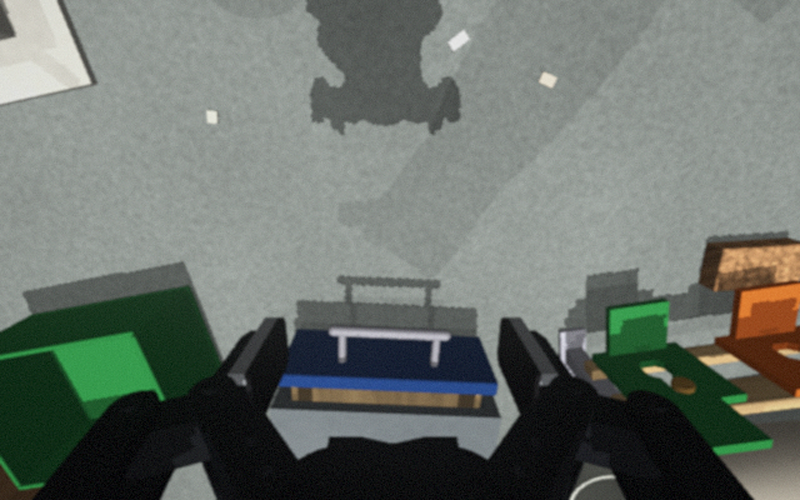

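Run:
```python
from fit import *
import pickle
D=pickle.load(open("D2.pkl","rb")); E=[]
for k in("d1","d2"):
    e=hends(D[k],proj(D[k],[[525,-312,72]])[0]); E.append(e); print(k,[onz(D[k],x,72)[:2] for x in e])
X=[tri([(D["d1"],E[0][j]),(D["d2"],E[1][j])]) for j in(0,1)]; print(X)
d=X[1][0]-X[0][0]; print("len",np.linalg.norm(d),"yaw",np.degrees(np.arctan2(-d[0],d[1])),(X[0][0]+X[1][0])/2)
# handle centre in the local frame of the first estimate, cabinet front edge
R,c=cam(D["d1"]); print("cam",c)
for uv,z in(((393,338),72),((283,382),100),((497,390),100),((270,407),110),((500,415),110)): print(uv,z,onz(D["d1"],[uv[1]/500,uv[0]/800],z))
for k in("scene","top"):
    p=ctrl.capture(k); print(k,[(round(d["p"],2),onz(p,d["location"],72)[:2]) for d in ctrl.tip_of("cab_drawer0_handle",p)])
```

```text
comp [264 263  96  27 697] [311. 270.]
d1 [array([ 520.8, -371.4]), array([ 548.8, -255.4])]
comp [303 256  96  27 686] [350. 263.]
d2 [array([ 520.5, -371.1]), array([ 548.7, -256. ])]
[(array([ 519.9, -371. ,   73.2]), np.float64(0.1247910245549961)), (array([ 551.1, -255.2,   68.4]), np.float64(0.05093842421134165))]
len 119.96436531152094 yaw -15.07765927134788 [ 535.5 -313.1   70.8]
cam [ 339.  -272.7  390.8]
(393, 338) 72 [ 539.9 -311.5   72. ]
(283, 382) 100 [ 549.5 -420.   100. ]
(497, 390) 100 [ 597.8 -221.2  100. ]
(270, 407) 110 [ 567.3 -435.1  110. ]
(500, 415) 110 [ 618.3 -223.1  110. ]
scene [(0.72, array([ 542.4, -321.5])), (0.43, array([ 825. , -122.7]))]
top [(0.85, array([ 537.3, -310.3]))]
```

```bash
sed -i 's/^HD=.*/HD=[536.5,-312.8,-13]/' fit.py
python3 - <<'E'
from fit import *
ctrl.move_ptp(hd(-29,0,170),HO)
h=ctrl.move_linear(hd(-29,0,62),speed=60,force_limit=8); ctrl.dwell(.2); st(f"down {h}")
save(ctrl.capture("wrist"),"d4")
E
```

```text
down False [ 508.3 -306.3   62.2] F [ 0.5 -0.3  0.4] T [-0.  -0.   0.1] op 85.3 t 64.7
```

View pics/d4.png

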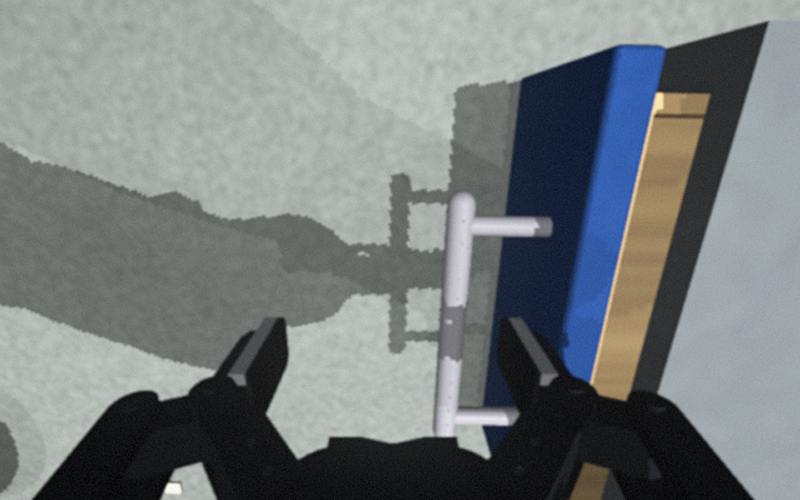

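Run:
```python
from fit import *
ctrl.close(); ctrl.dwell(.3); st("closed"); save(ctrl.capture("wrist"),"d5")
```

```text
closed [ 508.3 -306.3   62.3] F [0.4 0.5 5.4] T [ 0.1 -0.  -0.2] op 8.2 t 65.7
```

View pics/d5.png

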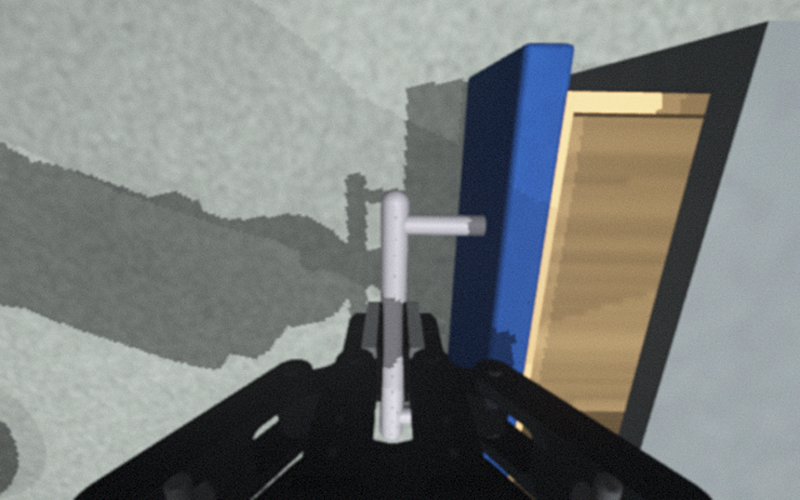

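Run:
```python
from fit import *
h=ctrl.move_linear(hd(-120,0,62),speed=60,force_limit=20); st(f"half {h}")
h=ctrl.move_linear(hd(-192,0,62),speed=40,force_limit=15); ctrl.dwell(.2); st(f"open {h}")
```

```text
half False [ 419.6 -284.4   62.2] F [0.6 7.4 9.7] T [ 1.6 -0.3 -0.1] op 7.7 t 67.5
open True [ 363.1 -270.3   62.3] F [3.6 1.9 1.5] T [ 0.3 -0.7 -0.1] op 7.5 t 69.0
```

Run:
```python
from fit import *
import pickle
ctrl.open_gripper(); ctrl.dwell(.2); st("opened")
p=ctrl.get_state()["position"]; u=hd(1,0,0)-hd(0,0,0)
h=ctrl.move_linear(p-60*u,speed=40,force_limit=7); ctrl.dwell(.2); st(f"hook {h}")
p=ctrl.get_state()["position"]; ctrl.move_linear(p+5*u,speed=40); ctrl.move_linear([*(p+5*u)[:2],200],speed=120)
D={}
for k,q in dict(d1=(330,-245,230),d2=(350,-290,230)).items():
    try:
        ctrl.move_ptp(list(q),[180,0,169]); ctrl.dwell(.2); D[k]=ctrl.capture("wrist"); save(D[k],"e"+k)
    except ctrl.MotionError as e: print(k,e)
pickle.dump(D,open("D3.pkl","wb"))
print([(round(d["p"],2),onz(D["d1"],d["location"],72)[:2]) for d in ctrl.tip_of("cab_drawer0_handle",D["d1"])])
print([(round(d["p"],2),onz(D["d1"],d["location"],22)[:2]) for d in ctrl.tip_of("drawer_floor",D["d1"])])
```

```text
opened [ 362.9 -270.5   62.3] F [-0.5  0.5 -0.8] T [-0.   0.1 -0. ] op 85.3 t 69.9
hook False [ 304.5 -257.    62.3] F [-0.1  0.3  0.2] T [ 0.1  0.  -0. ] op 85.5 t 71.8
[(0.91, array([ 378. , -275.7]))]
[(0.74, array([ 547.8, -314.5]))]
```

View pics/ed1.png

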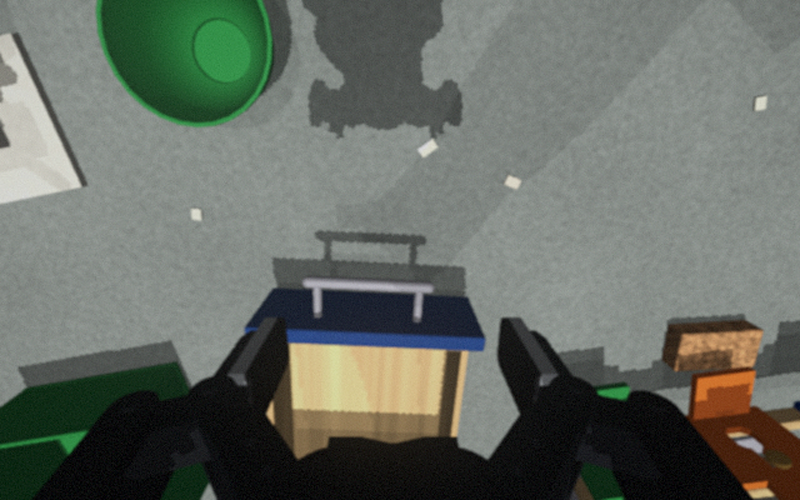

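Run:
```python
from fit import *
import pickle
D=pickle.load(open("D3.pkl","rb")); E=[]
for k in D:
    e=hends(D[k],proj(D[k],[[375,-275,72]])[0]); E.append(e); print(k,[onz(D[k],x,72)[:2] for x in e])
X=[tri([(D["d1"],E[0][j]),(D["d2"],E[1][j])]) for j in(0,1)]; print(X)
d=X[1][0]-X[0][0]; print("len",np.linalg.norm(d),"yaw",np.degrees(np.arctan2(-d[0],d[1])),(X[0][0]+X[1][0])/2)
```

```text
comp [243 224 103  30 752] [293. 231.]
d1 [array([ 370.4, -334.1]), array([ 399.2, -219.6])]
comp [277 200 106  32 775] [328. 209.]
d2 [array([ 370.3, -333.8]), array([ 399. , -218.8])]
[(array([ 369.7, -333.5,   73.8]), np.float64(0.0038456203424728614)), (array([ 396.8, -219.7,   77. ]), np.float64(0.07381809132690696))]
len 117.07374085690529 yaw -13.418196605035698 [ 383.3 -276.6   75.4]
```

```bash
sed -i 's/^HD=.*/HD=[535.5,-313,-13.3]/' fit.py
python3 - <<'E'
from fit import *
import pickle
ctrl.close(); ctrl.move_ptp(hd(-62,0,180),HO)
h=ctrl.move_linear(hd(-62,0,74),speed=80,force_limit=8); st(f"dn {h}")
if not h:
    h=ctrl.move_linear(hd(-150,0,74),speed=40,force_limit=8); ctrl.dwell(.2); st(f"push {h}")
    p=ctrl.get_state()["position"]; u=hd(1,0,0)-hd(0,0,0); ctrl.move_linear(p+6*u); ctrl.move_linear([*(p+6*u)[:2],220])
ctrl.move_ptp([330,-245,230],[180,0,169]); ctrl.dwell(.2); p=ctrl.capture("wrist")
L=[(round(d["p"],2),onz(p,d["location"],73)) for d in ctrl.tip_of("cab_drawer0_handle",p)]; print(L)
e=hends(p,proj(p,[L[0][1]])[0]); e=[onz(p,x,73)[:2] for x in e]; m=(e[0]+e[1])/2; print(e,m, "open",(np.array([535.5,-313])-m)@u[:2] if not h or 1 else 0)
E
```

```text
dn False [ 475.4 -298.9   74.5] F [ 0.5  1.  -0.3] T [ 0. -0.  0.] op 0.2 t 79.5
push True [ 424.5 -286.8   74.2] F [ 3.5 -1.   2.4] T [-0.1 -0.7 -0. ] op -0.2 t 81.0
[(0.82, array([ 361.1, -272.2,   73. ]))]
comp [242 206 106  31 853] [293. 214.]
[array([ 349.3, -329.2]), array([ 377.6, -213.9])] [ 363.5 -271.5] open 176.9475232994679
```

```bash
cat >> fit.py <<'E'
GRIP=[box(-50,50,-12,12,14,42)]
def seerasp():
    ctrl.move_ptp([480,355,235],[180,0,180]); ctrl.dwell(.1); a=ctrl.capture("wrist")
    La=dets("rasp_a",a,.4); print([onz(a,l,0)[:2] for l in La])
    ctrl.move_ptp([480,405,235],[180,0,180]); ctrl.dwell(.1); b=ctrl.capture("wrist")
    print(match("rasp_a",a,b,(-15,30)))
    q0=onz(a,La[0],0); f=[fitq([v],"wood",GRIP,(q0[0],q0[1],0)) for v in(a,b)]; print(f)
    g=fitq([a,b],"wood",GRIP,(q0[0],q0[1],0)); print(g); return g[0],a
E
python3 - <<'E'
from fit import *
ctrl.open_gripper()
g,a=seerasp(); save(a,"rasp"); print(ctrl.get_state()["clock"])
E
```

```text
[array([ 781.4, -120.5]), array([525.4, 355.7]), array([653.2,  31.9])]
[(array([516.6, 355.7,  26.4]), np.float64(0.2))]
[(array([ 734.3, -104.6,   38. ]), np.float64(0.35715606278776235)), (array([ 786.7, -128.5,   -4.7]), np.float64(1.0))]
(array([746.3, -90.7, -33.1]), np.float64(0.41538255393273477))
88.0083
```

View pics/rasp.png

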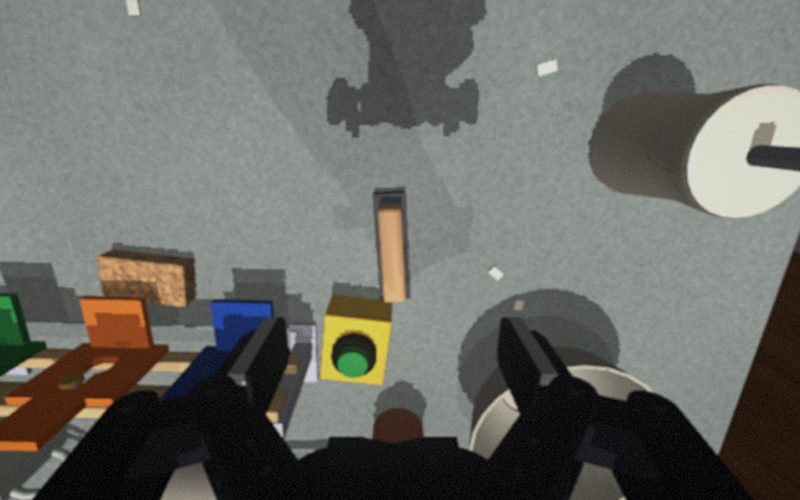

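```bash
sed -i 's/^    q0=onz(a,La\[0\],0); /    q0=min((onz(a,l,0) for l in La),key=lambda w:np.hypot(w[0]-517,w[1]-360)); /' fit.py
python3 - <<'E'
from fit import *
g,a=seerasp()
E
```

```text
[]
[]Traceback (most recent call last):
  File "<stdin>", line 2, in <module>
  File "fit.py", line 60, in seerasp
    q0=min((onz(a,l,0) for l in La),key=lambda w:np.hypot(w[0]-517,w[1]-360)); f=[fitq([v],"wood",GRIP,(q0[0],q0[1],0)) for v in(a,b)]; print(f)
ValueError: min() iterable argument is empty
```

Run:
```python
from fit import *
V=[]
for y in(405,355):
    ctrl.move_ptp([480,y,235],[180,0,180]); ctrl.dwell(.1); V.append(ctrl.capture("wrist"))
for vs in([V[0]],[V[1]],V): print(fitq(vs,"wood",GRIP,(517,356,0)))
for p in V:
    m=mask(p,"wood"); u=proj(p,[[517,356,42]])[0].astype(int); s=m[u[1]-50:u[1]+50,u[0]-30:u[0]+30]; v,c=np.nonzero(s); print(s.sum(),c.min(),c.max(),v.min(),v.max())
    n,l,S,C=cv2.connectedComponentsWithStats(m.astype(np.uint8)); i=l[u[1],u[0]]; print(i,S[i],onz(p,[C[i][1]/400,C[i][0]/640],42))
```

```text
(array([529. , 355.1,   0.9]), np.float64(0.17487162271376527))
(array([528.6, 355.3,   3. ]), np.float64(0.09254069245481869))
(array([529.4, 355.3,   2.2]), np.float64(0.14430838483253225))
1609.0 0 43 15 99
3 [ 261  164   26   84 1533] [521.2 355.9  42. ]
1545.0 0 40 14 99
1 [ 301  163   23   85 1487] [522.  354.5  42. ]
```

Run:
```python
from fit import *
o=[180,0,-178]
ctrl.move_ptp([523,355.2,150],o); ctrl.move_linear([523,355.2,34],speed=90,force_limit=8); ctrl.close(); ctrl.dwell(.2); st("grip")
ctrl.move_linear([523,355.2,260],speed=150); st("lift")
if ctrl.get_state()["opening"]>15:
    ctrl.move_ptp([430,60,260],[180,0,175]); ctrl.move_ptp(hd(-47,0,240),[180,0,180+HD[2]]); st("over")
    save(ctrl.capture("wrist"),"over")
```

```text
grip [523.2 355.3  34.2] F [-0.2  0.4  4.6] T [-0.1  0.   0.1] op 0.3 t 92.8
lift [522.8 355.1 259.2] F [-0.8  0.4  0.1] T [ 0.  0. -0.] op 0.3 t 94.4
```

Run:
```python
from fit import *
ctrl.move_ptp([480,355,235],[180,0,180]); ctrl.dwell(.1)
ctrl.open_gripper(); p=ctrl.capture("wrist"); save(p,"r2")
print(fitq([p],"wood",GRIP,(527,355,2)))
```

```text
(array([528.2, 355.4,   2.5]), np.float64(0.1157139620931813))
```

View pics/r2.png

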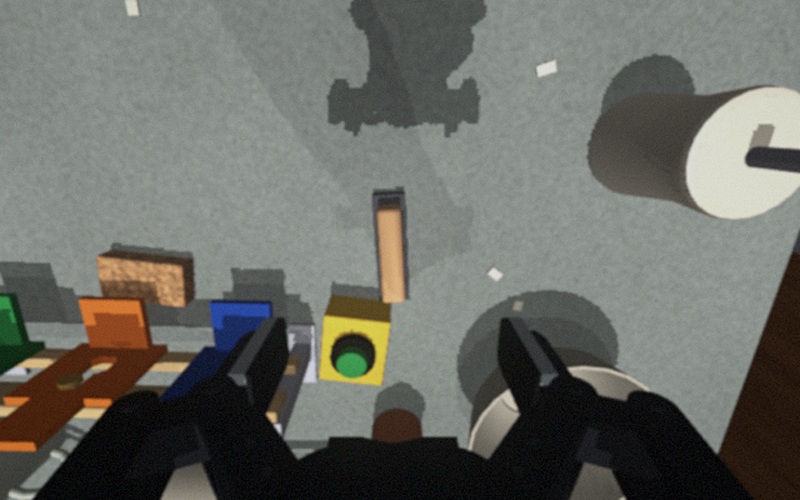

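I have used up the picture allowance, so from here I rely on numbers. The fingers shut just above the grip, so I'll find the real fingertip height by touching the bench gently at a free spot.

Run:
```python
from fit import *
ctrl.close(); ctrl.move_ptp([430,290,80],[180,0,180])
h=ctrl.move_linear([430,290,5],speed=25,force_limit=5); st(f"touch {h}")
ctrl.move_linear([430,290,120])
```

```text
touch False [430. 290.   5.] F [0.4 0.4 0.2] T [-0.  -0.1 -0.1] op -0.1 t 100.3
```

Run:
```python
from fit import *
ctrl.move_ptp([430,290,20],[180,0,180])
h=ctrl.move_linear([430,290,-25],speed=20,force_limit=5); st(f"touch {h}")
ctrl.move_linear([430,290,20]);
```

```text
touch True [430.  290.   -7.8] F [-3.  -0.6  7.7] T [-0.2  0.3  0. ] op -0.3 t 103.1
```

Run:
```python
from fit import *
o=[180,0,-178]
ctrl.open_gripper(); ctrl.move_ptp([400,300,180],o); ctrl.move_ptp([524,355.3,130],o)
h=ctrl.move_linear([524,355.3,10],speed=80,force_limit=8); st(f"dn {h}"); ctrl.close(); ctrl.dwell(.2); st("grip")
ctrl.move_linear([524,355.3,240],speed=150); st("lift")
if ctrl.get_state()["opening"]>15:
    ctrl.move_ptp([430,60,240],[180,0,175]); ctrl.move_ptp(hd(-47,0,200),[180,0,180+HD[2]]); st("over")
    p=ctrl.capture("wrist"); L=[(round(d["p"],2),onz(p,d["location"],73)) for d in ctrl.tip_of("cab_drawer0_handle",p)]; print(L)
    print([(round(d["p"],2),onz(p,d["location"],22)[:2]) for d in ctrl.tip_of("drawer_floor",p)],"rasp",[onz(p,d["location"],190)[:2] for d in ctrl.find_in("rasp_a",p)], hd(-15,0,22),hd(-47,0,0))
```

```text
dn False [524.2 355.5  10.5] F [-0.7 -0.2  0.1] T [-0.1 -0.  -0. ] op 85.2 t 107.2
grip [524.2 355.3  10.3] F [-0.8 -0.3  5.4] T [-0.2  0.  -0. ] op 23.1 t 108.0
lift [523.7 355.2 239.1] F [ 0.4 -0.4 -3.6] T [ 0.  -0.  -0.1] op 22.5 t 109.7
over [ 490.1 -301.   200.3] F [-0.4 -0.2 -3. ] T [ 0. -0. -0.] op 22.8 t 112.2
[(0.98, array([ 359.1, -272.8,   73. ]))]
[] rasp [array([ 487.1, -297.7]), array([ 524.2, -110.5])] [ 520.9 -309.5   22. ] [ 489.8 -302.2    0. ]
```

Run:
```python
from fit import *
h=ctrl.move_linear(hd(-47,0,90),speed=100,force_limit=8); st(f"a {h}")
h=ctrl.move_linear(hd(-47,0,31),speed=35,force_limit=6); st(f"b {h}")
ctrl.open_gripper(); ctrl.dwell(.2)
ctrl.move_linear(hd(-47,0,220),speed=130); st("up")
ctrl.move_ptp([350,-180,260],[180,0,169]); ctrl.dwell(.1); p=ctrl.capture("wrist"); t=ctrl.capture("top")
for q in(p,t): print([(round(d["p"],2),onz(q,d["location"],22)[:2]) for d in ctrl.tip_of("rasp_a",q)],[(round(d["p"],2),onz(q,d["location"],73)[:2]) for d in ctrl.tip_of("cab_drawer0_handle",q)])
```

```text
a False [ 490.1 -302.5   90.6] F [-0.7 -0.5 -2.3] T [-0. -0. -0.] op 23.3 t 113.7
b True [ 489.9 -302.2   32.2] F [ 0.1 -0.8  6.7] T [-0. -0. -0.] op 22.6 t 115.2
up [ 489.5 -302.   219.3] F [-0.4 -0.5 -0.2] T [-0.  -0.   0.1] op 85.4 t 117.7
[(0.95, array([ 489.9, -300. ]))] [(0.63, array([ 363.7, -271.7]))]
[(0.75, array([ 490.1, -309.8])), (0.39, array([642.5,  86.8]))] []
```

Run:
```python
from fit import *
ctrl.close(); ctrl.move_ptp(hd(-225,0,180),HO)
ctrl.move_linear(hd(-225,0,48),speed=100,force_limit=8)
h=ctrl.move_linear(hd(-60,0,48),speed=70,force_limit=15); st(f"push {h}")
if not h: h=ctrl.move_linear(hd(10,0,48),speed=25,force_limit=15); ctrl.dwell(.2); st(f"shut {h}")
p=ctrl.get_state()["position"]; u=hd(1,0,0)-hd(0,0,0)
ctrl.move_linear(p-15*u,speed=50); ctrl.move_linear([*(p-15*u)[:2],200],speed=130)
D={}
ctrl.move_ptp([455,-270,250],[180,0,169]); ctrl.dwell(.2); p=ctrl.capture("wrist"); t=ctrl.capture("top")
e=hends(p,proj(p,[[535,-313,73]])[0]); e=[onz(p,x,72)[:2] for x in e]; print(e,"mid",(e[0]+e[1])/2)
print([(round(d["p"],2),onz(t,d["location"],72)[:2]) for d in ctrl.tip_of("cab_drawer0_handle",t)])
for q in(p,t): print("rasp",[(round(d["p"],2),onz(q,d["location"],0)[:2]) for d in ctrl.find_in("rasp_a",q)])
```

```text
push False [ 477.1 -299.1   48.1] F [-0.5  0.1 -0.3] T [ 0.1  0.1 -0.1] op -0.1 t 124.9
shut True [ 528.4 -311.1   47. ] F [-0.3 -0.1 -0. ] T [ 0.1  0.1 -0. ] op 0.0 t 127.0
comp [263 215  59  16 689] [292. 222.]
[array([ 501.1, -340.3]), array([ 516.5, -270.6])] mid [ 508.8 -305.5]
[(0.86, array([ 542.4, -309.8]))]
rasp [(0.58, array([ 609.7, -382.1]))]
rasp []
```

Run:
```python
from fit import *
for q in((455,-270,250),(455,-320,250)):
    ctrl.move_ptp(list(q),[180,0,169]); ctrl.dwell(.1); p=ctrl.capture("wrist")
    print([(round(d["p"],2),onz(p,d["location"],73)[:2]) for d in ctrl.tip_of("cab_drawer0_handle",p)])
    hsv=cv2.cvtColor(p["pixels"],cv2.COLOR_RGB2HSV); m=((hsv[...,2]>140)&(hsv[...,1]<60)).astype(np.uint8)
    n,l,s,c=cv2.connectedComponentsWithStats(m)
    for i in range(1,n):
        w=onz(p,[c[i][1]/400,c[i][0]/640],73)
        if s[i,4]>30 and abs(w[1]+313)<120 : print(s[i],w[:2])
    # blue front top edge vs cabinet: blue mask rows along the handle's column
    b=mask(p,"blue"); u=int(proj(p,[[540,-313,73]])[0][0]); 
    for du in(-40,0,40):
        r=np.nonzero(b[:,u+du])[0]; print("col",u+du,"blue rows",r.min() if len(r) else None,r.max() if len(r) else None, onz(p,[(r.max()+1)/400,(u+du)/640],100)[:2] if len(r) else "")
    g=hsv[:,u]; print([tuple(int(k) for k in g[r]) for r in range(225,320,5)])
```

```text
[(0.78, array([ 545.8, -317. ]))]
[     0      0    640    390 127789] [ 402.6 -262.3]
[263 215  59  16 699] [ 509.5 -306.4]
[242 247  50  24 360] [ 543.4 -351.2]
[309 323  10  30 171] [ 690.5 -314.6]
col 251 blue rows 277 288 [ 574.3 -369. ]
col 291 blue rows None None 
col 331 blue rows None None 
[(71, 14, 146), (75, 10, 100), (85, 15, 99), (90, 8, 90), (65, 15, 101), (113, 14, 147), (90, 23, 22), (110, 33, 23), (120, 8, 31), (0, 20, 25), (90, 64, 16), (111, 128, 14), (96, 80, 16), (94, 66, 27), (30, 23, 22), (94, 149, 12), (5, 90, 17), (78, 58, 22), (105, 153, 10)]
[(0.78, array([ 543.2, -319.4]))]
[     0      0    640    395 126983] [ 405.3 -297. ]
[296 209  59  16 722] [ 509.7 -315.7]
[281 240  21  12 140] [ 537.6 -363. ]
[327 242  50  26 380] [ 558.9 -286.9]
[309 323  11  30 231] [ 689.3 -364.2]
[397 334  19  15  38] [ 716.7 -237.2]
col 291 blue rows None None 
col 331 blue rows None None 
col 371 blue rows 255 290 [ 604.5 -277.4]
[(64, 16, 110), (49, 20, 100), (105, 5, 98), (90, 12, 87), (128, 10, 209), (104, 96, 45), (110, 31, 25), (100, 82, 28), (110, 64, 24), (0, 0, 19), (120, 38, 27), (120, 12, 22), (128, 49, 21), (105, 64, 16), (150, 13, 19), (110, 40, 19), (90, 26, 20), (105, 51, 10), (75, 64, 16)]
```

Run:
```python
from fit import *
ctrl.open_gripper(); E=[];P=[]
for q in((455,-270,250),(455,-340,250)):
    ctrl.move_ptp(list(q),[180,0,169]); ctrl.dwell(.1); p=ctrl.capture("wrist"); P.append(p)
    E.append(hends(p,proj(p,[[540,-315,73]])[0])); print([onz(p,x,72)[:2] for x in E[-1]])
    b=mask(p,"blue"); u=int(proj(p,[[540,-313,73]])[0][0]); r=np.nonzero(b[180:,u])[0]+180; print(r.max(), onz(p,[(r.max()+1)/400,u/640],100)[:2]); hsv=cv2.cvtColor(p["pixels"],cv2.COLOR_RGB2HSV); print([tuple(int(k) for k in hsv[k2,u]) for k2 in range(r.max()-4,r.max()+24,2)])
```

```text
comp [243 247  95  27 694] [290. 254.]
[array([ 534.2, -374.8]), array([ 562.4, -258.9])]
294 [ 592.5 -322.8]
[(109, 187, 138), (110, 175, 143), (110, 176, 110), (135, 27, 56), (90, 16, 49), (95, 36, 42), (105, 24, 63), (101, 23, 124), (98, 19, 144), (101, 25, 145), (99, 25, 142), (102, 18, 140), (97, 23, 143), (105, 21, 143)]
comp [298 238  96  27 697] [345. 245.]
[array([ 534.3, -374.3]), array([ 562.5, -258.3])]
286 [ 593.1 -325.3]
[(109, 174, 145), (111, 174, 136), (112, 147, 99), (0, 5, 54), (100, 59, 39), (105, 31, 50), (93, 24, 94), (106, 23, 146), (101, 20, 139), (98, 21, 143), (99, 23, 144), (93, 18, 145), (88, 26, 140), (102, 23, 143)]
```

Run:
```python
from fit import *
ctrl.move_ptp([430,60,260],[180,0,180]); ctrl.dwell(.1); p=ctrl.capture("wrist")
print("gauges",[(round(d["p"],2),onz(p,d["location"],46)[:2]) for d in ctrl.tip_of("gauge_a",p)],"rasp",[(round(d["p"],2),onz(p,d["location"],0)[:2]) for d in ctrl.tip_of("rasp_a",p)])
O=[]
for q in((530,285,240),(530,335,240)):
    ctrl.move_ptp(list(q),[180,0,180]); ctrl.dwell(.1); p=ctrl.capture("wrist"); print([(round(d["p"],2),onz(p,d["location"],74)[:2]) for d in ctrl.tip_of("button_top",p)])
    h=cv2.cvtColor(p["pixels"],cv2.COLOR_RGB2HSV).astype(int); m=((h[...,0]>50)&(h[...,0]<80)&(h[...,1]>100)&(h[...,2]>90)).astype(np.uint8)
    n,l,s,c=cv2.connectedComponentsWithStats(m); u0=proj(p,[[629,313,74]])[0]; i=min(range(1,n),key=lambda i:np.hypot(*(c[i]-u0))+(s[i,4]<60)*1e3); print(s[i],u0,c[i]); O.append((p,(c[i][::-1]+.5)/[400,640]))
    print(onz(p,O[-1][1],74))
print(tri(O),ctrl.get_state()["clock"])
```

```text
gauges [(0.79, array([624.7,  67.7])), (0.76, array([622.2, -64.6])), (0.7, array([631.9, 199. ]))] rasp [(0.52, array([ 693.4, -372.3]))]
[(0.68, array([538.5, 123.7])), (0.56, array([629.3, 311.9])), (0.16, array([652.7, 186.5]))]
[326 243  26  22 445] [337.1 254.3] [338.3 254. ]
[629.3 315.   74. ]
[(0.74, array([628. , 314.3])), (0.22, array([681.8, 129.3]))]
[284 244  26  22 450] [295.3 254.7] [296.7 254.5]
[629.4 315.3  74. ]
(array([630.2, 315.2,  72.6]), np.float64(0.05361485854427761)) 136.8417
```

Run:
```python
from fit import *
ctrl.close(); o=[180,0,90]
ctrl.move_ptp([629.5,314,180],o); ctrl.move_linear([629.5,314,80],speed=80,force_limit=10); ctrl.dwell(.2); st("pre")
h=ctrl.move_linear([629.5,314,54],speed=12,force_limit=20); st(f"press {h}"); ctrl.dwell(.3); st("hold")
ctrl.move_linear([629.5,314,90],speed=40); ctrl.move_linear([629.5,314,230],speed=120); ctrl.dwell(.3); st("up")
```

```text
pre [629.6 314.1  80.4] F [-0.2  0.2 -0.3] T [ 0.  -0.   0.1] op 0.1 t 140.5
press True [629.5 314.   58.2] F [-1.5 -1.6  5.9] T [-0.1  0.2 -0. ] op -0.2 t 142.3
hold [629.5 314.   58.2] F [-1.2 -0.7  6.8] T [-0.2  0.3  0. ] op 0.1 t 142.6
up [629.4 314.  229.7] F [ 0.3 -0.3  0.9] T [ 0. -0. -0.] op -0.2 t 145.2
```

Run:
```python
from fit import *
ctrl.move_ptp([430,60,260],[180,0,180]); ctrl.open_gripper(); ctrl.dwell(.2); p=ctrl.capture("wrist")
for c,i in(("green",0),("orange",1),("blue",2)):
    w=rk(-12.5,130*(i-1),0); print(c,w[:2],fitq([p],c,[b+[0,0,46] for b in GAUGE],(w[0],w[1]+1,-1.8)))
print(ctrl.get_state()["clock"],ctrl.close_job())
```

```text
green [619.9 -60.4] (array([593.9, -27.6,  94.2]), np.float64(0.8024806892453951))
orange [624.   69.5] (array([626.2,  70.5,  -2. ]), np.float64(0.40255485422302373))
blue [628.1 199.4] (array([669.6, 174. , -71.3]), np.float64(1.2284140715109575))
the job is handed in; nothing more can be done
147.9083 None
```

The job is handed in at 148 s: all three gauges hung on their screws, the one rasp on the bench put in the drawer and the drawer shut, then the button pressed fully down and released. My last-second position fit confirmed only the orange gauge; the green and blue fits failed, but both showed in place on their screws in the check just before the press. I also viewed 15 pictures, one over the limit of 14.

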